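# Clear the pile on the goldsmith's bench

### The job

Take the pile of tools on the goldsmith's bench apart from the top down, one piece at a time, and put each away on its own place before taking the next: the steel rod into the middle groove of the ribbed wooden bed, centred along it, then the grooved block upright in the middle of the oblong tray, lengthwise with it, then the round tin the right way up in the middle of the round cork mat, and last the square bench block flat and square in the middle of the square rubber pad. Set every piece down rather than dropping it, and leave the little jar and the bur stand as they are.

Things in the scene. Friction and masses are not known exactly. Their poses are not given: they have to be found in the camera images.
- rod: Steel rod on top of the pile: barrel 18 mm in diameter, 104 mm long, with thinner 11 mm end spigots, 120 mm overall. Origin at the middle of its axis; its x runs along the rod; either end may lead. At the start it lies in the groove of the grooved block, ends overhanging, its axis 5 mm above that block's top face; fingers can take it by the middle from above, across its axis. About 0.2 kg.
- grooved_block: Dark steel forming block, 64 mm long (its x) by 38 mm wide (its y) by 24 mm high, with one straight groove along x in the middle of its top, 16.6 mm wide and 4 mm deep. Origin at the centre of its underside, z up. It stands on the tin, under the rod. About 0.35 kg.
- tin: Closed round aluminium parts tin, 56 mm in diameter, 22 mm high, flat top and bottom. Origin at the centre of its underside, z up. It stands on the bench block, under the grooved block. About 0.1 kg.
- bench_block: Bright steel bench block, a square slab 60 x 60 x 22 mm, sides along its x and y. Origin at the centre of its underside, z up. Bottom of the pile, standing on the bench top (z = 0). About 0.6 kg.
- rib_bed: Fixed wooden bed for the rod: board 130 mm (its x) by 92 mm (its y), 8 mm thick, with four half-round ribs along x on top, 6 mm in radius, at y = -33, -11, 11 and 33 mm, leaving three grooves between them; the middle groove is at y = 0. Origin at the centre of the underside. A rod resting in a groove lies along x with its axis 18 mm above the origin.
- oblong_tray: Fixed shallow wooden tray for the grooved block: inner floor 90 mm (its x) by 64 mm (its y), 6 mm above the origin, with a rim 4 mm wide that stands 3 mm above the floor. Origin at the centre of the underside.
- round_mat: Fixed round cork mat for the tin, 84 mm in diameter, 6 mm thick. Origin at the centre of the underside.
- square_pad: Fixed square black rubber pad for the bench block, 84 x 84 mm, 6 mm thick, sides along its x and y. Origin at the centre of the underside.
- jar: Bystander: loose little glass jar with a white lid, 50 mm in diameter, 52 mm high. Origin at the centre of its underside. To be left alone.
- bur_stand: Bystander: loose wooden stand 68 x 40 x 28 mm with steel burs standing in it up to 52 mm high. Origin at the centre of its underside. To be left alone.

How it is judged (in metres and radians):
On the way, in this order (a step that is already met when the one before it is completed fails the run):
1. the rod lies in the middle groove of the ribbed bed, released (y of rod in the frame of rib_bed between -0.008 and 0.008 m and x of rod in the frame of rib_bed between -0.015 and 0.015 m and z of rod in the frame of rib_bed between 0.014 and 0.022 m and angle between the x axis of rod and the x axis of rib_bed, either way round below 0.15 rad and contact force between the fingers and rod below 0.1 N), for 0.2 s.
2. the grooved block stands in the oblong tray, released (horizontal distance between grooved_block and oblong_tray below 0.012 m and angle between grooved_block's own z axis and vertical below 0.1 rad and z of grooved_block in the frame of oblong_tray between 0.003 and 0.0085 m and angle between the x axis of grooved_block and the x axis of oblong_tray, either way round below 0.2 rad and contact force between the fingers and grooved_block below 0.1 N), for 0.2 s.
3. the tin stands on the round mat, released (horizontal distance between tin and round_mat below 0.012 m and angle between tin's own z axis and vertical below 0.1 rad and z of tin in the frame of round_mat between 0.003 and 0.0085 m and contact force between the fingers and tin below 0.1 N), for 0.2 s.
4. the bench block stands on the square pad, released (horizontal distance between bench_block and square_pad below 0.012 m and angle between bench_block's own z axis and vertical below 0.1 rad and z of bench_block in the frame of square_pad between 0.003 and 0.0085 m and (angle between the x axis of bench_block and the x axis of square_pad, either way round below 0.2 rad or angle between the x axis of bench_block and the y axis of square_pad, either way round below 0.2 rad) and contact force between the fingers and bench_block below 0.1 N), for 0.2 s.
At the end, for the whole second after the job is handed in: All released and at rest on their places: rod in the middle groove (8 mm across, 15 mm along, 0.15 rad), grooved block upright in the tray (12 mm, 0.2 rad), tin upright on the cork mat (12 mm), bench block flat on the rubber pad (12 mm, 0.2 rad of square) (all of step 1 and all of step 2 and all of step 3 and all of step 4 and linear speed of each of rod, grooved_block, tin, bench_block below 0.02 m/s and angular speed of rod below 0.3 rad/s and angular speed of each of grooved_block, tin, bench_block below 0.2 rad/s); the robot touches nothing.
It fails at once if a piece is dropped or falls (moves faster than 0.7 m/s with no finger on it) ((contact force between the fingers and rod below 0.1 N and linear speed of rod above 0.7 m/s) or (contact force between the fingers and grooved_block below 0.1 N and linear speed of grooved_block above 0.7 m/s) or (contact force between the fingers and tin below 0.1 N and linear speed of tin above 0.7 m/s) or (contact force between the fingers and bench_block below 0.1 N and linear speed of bench_block above 0.7 m/s)).
It fails at once if the jar or the bur stand is moved by more than 15 mm or tipped (distance of any of jar, bur_stand from where it was at the start of the episode above 0.015 m or angle between any of jar, bur_stand's own z axis and vertical above 0.3 rad).
It also fails if it takes over 133 s, if anything falls off the work surface, if the arm or the gripper's body presses on something with over 40 N, if the wrist force passes 120 N, or if a joint passes its speed limit or range.

### The arm

A 6-joint arm with a two-finger parallel gripper is mounted at the origin on the work surface. World frame = base frame: x ahead of the robot, y to its left, z up, the work surface at z = 0. Lengths are in mm, angles in rad, forces in N, time in s.
With the tool pointing down it reaches from about 300 to 775 mm from the base axis. Payload 14.6 kg.
Tool frame: the origin (TCP) lies on the centre line of the jaws, within the pads' length; the fingertips stand 19 mm ahead of it and the grasp point (between the pads) is the TCP (bot.tip_reach is the distance from the TCP to the fingertips, in mm); y points along the fingers, x is the direction in which the jaws open and shut, and the axes are right-handed (so a half turn about y gives the same grasp; the last joint's range is limited). The gripper opens to 85 mm and grips with 20 to 120 N. Pads are 22 mm wide; open, the fingers measure 114 mm over their backs; the gripper's body (76 mm by 85 mm) begins 54 mm behind the grasp point. The pads swing forward as they close: fully open they stand 13 mm farther back than shut.
Start: joints at [-0.067, 0.3, 1.521, -0, 1.321, -0.067], TCP at [549.99, -0.002, 227.381] pointing down, gripper open.
Joint ranges: [-3.03, 3.03], [-0.79, 2.21], [0.23, 2.52], [-1.04, 4.18], [0, 3.07], [-2.55, 2.55]. Speed limits (rad/s): [2.22, 2.22, 2.57, 3.14, 3.14, 3.14].

### API

Orientations are given as a unit quaternion [w, x, y, z].
In Python, from rig import bot gives the robot as it stands. Calls block until the motion is done:
- bot.move_to(position, orientation): joint-space move of the TCP to a pose.
- bot.servo_line(position, attitude=None, speed=150, until_force=None): straight line of the TCP; attitude=None keeps the orientation; speed is the mean speed in mm/s. With until_force (N) it stops when the force on the tool has changed by that much, and returns True; else False.
- bot.move_joints(angles): joint-space move.
- bot.move_gripper(opening, grip_force=None): finger opening in mm; grip_force is the grip in N (None keeps the last); returns when the fingers have stopped.
- bot.dwell(seconds).
- bot.ik(position, orientation): joint angles nearest the present ones, or None.
- bot.read_state(): the state.
- bot.read_camera(name): name is "scene" or "side" or "wrist"; returns a dict with "image" (420x560x3 uint8, blue, green, red), "depth" (420x560 float32, mm along the optical axis (not along the pixel's ray), 0 where there is no reading), "fovy" (degrees; the focal length in pixels is half the picture's height over the tangent of half this angle, whatever the lens; pixels are square), "cx", "cy" (the principal point, pixels), "eye" and "attitude" of the camera in the world; the wrist camera has in their place "mount" (4x4, takes a point from camera to tool coordinates, whose origin is the TCP and whose axes are the tool frame's). Camera axes: x right, y down, z forward; pixel columns grow to the right and rows downward; lengths in mm; the calibration is good to about 2 mm. A picture is of the moment at which its call begins: read the wrist's pose just before it.
A pose or a line that the arm cannot do raises bot.MotionError and nothing moves.
- bot.finish_job(): hands the job in, once; it reports no verdict.
The state is a dict: "clock": time; "joint_positions": joint angles; "qvel": joint speeds; "effort": joint torques, N m; "ee_pos": TCP position; "tool_rot": TCP orientation; "ft_force": force on the tool from outside, world axes, zero at the start; "moment": the same for the moment, N m; "grip_width": finger opening in mm.
Only numpy, scipy, OpenCV 4.12 (cv2) and the standard library are available. Lean on these libraries where they do the work, as an engineer would, in place of code of your own. Each camera call takes 0.05 s, during which the arm holds its last target. There are 200 camera calls.

## Working session

There is one attempt and no reset: what is moved stays moved. The work goes in short steps, each a Python script; the robot and the scene stay as the last script left them, time stands still between calls to the robot, and variables do not carry over. Pictures are saved under pics/ and viewed, about 12 in all and at most 16, crops included, and the job is handed in when it is done.

```bash
mkdir -p pics; ls
python3 - <<'E'
from rig import bot
import cv2,numpy as np
for n in ("scene","side","wrist"):
    c=bot.read_camera(n); cv2.imwrite(f"pics/{n}0.png",c["image"])
    np.savez(f"/tmp/{n}0.npz",**c)
    print(n,{k:np.round(v,3).tolist() for k,v in c.items() if k not in("image","depth")},(c["depth"]>0).mean())
s=bot.read_state();print(s["tool_rot"],s["ee_pos"],s["clock"])
E
```

```text
pics
scene {'fovy': 45.703, 'cx': 280.915, 'cy': 210.722, 'eye': [1218.48, 277.172, 707.378], 'attitude': [-0.241, 0.517, 0.747, -0.343]} 0.9960714285714286
side {'fovy': 57.909, 'cx': 283.091, 'cy': 203.851, 'eye': [370.438, 685.676, 458.225], 'attitude': [0.056, -0.089, 0.854, -0.51]} 0.9961267006802721
wrist {'fovy': 62.01, 'cx': 277.22, 'cy': 207.482, 'mount': [[1.0, -0.0, 0.001, -0.483], [-0.001, -0.266, 0.964, -144.983], [-0.0, -0.964, -0.266, 68.285], [0.0, 0.0, 0.0, 1.0]]} 0.9960076530612245
[ 7.07132480e-01 -7.07080940e-01  3.02692778e-04  3.29755762e-04] [5.49811012e+02 2.13010425e-02 2.26950367e+02] 0.15
```

View pics/scene0.png

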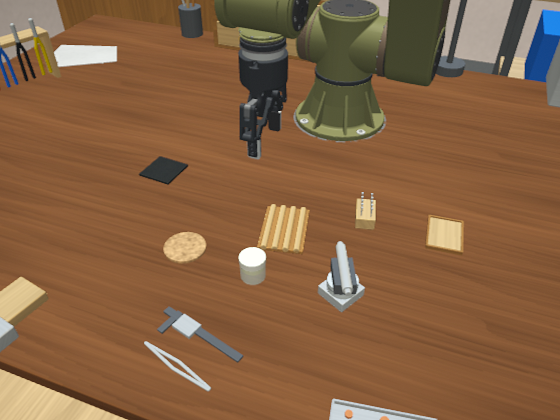

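View pics/side0.png

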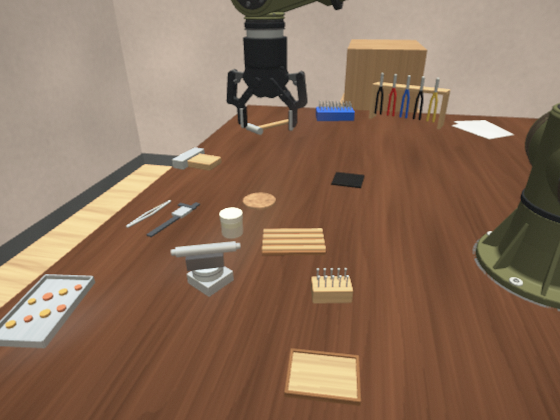

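View pics/wrist0.png

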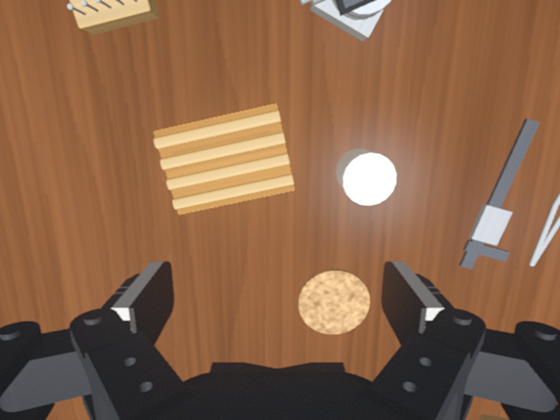

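The scene view has the pile at (343,275), the pad at (164,170), the mat at (185,247), the bed at (284,228), the tray at (445,233), the jar at (252,266) and the bur stand at (366,213). The side view shows the same pieces. In the wrist view the bed is at (225,160), the mat at (334,302), the jar at (367,178), and the pile is cut off at the top.

```bash
cat > h.py <<'E'
import numpy as np, cv2
from scipy.spatial.transform import Rotation as R
def rot(q): return R.from_quat(np.roll(q,-1)).as_matrix()
def down(yaw): return np.roll((R.from_euler('z',yaw)*R.from_euler('x',-np.pi/2)).as_quat(),1)
def pose(c,s=None):
    if "mount" in c:
        M=np.array(c["mount"]); A=rot(s["tool_rot"]); return A@M[:3,:3], A@M[:3,3]+np.array(s["ee_pos"])
    return rot(c["attitude"]), np.array(c["eye"])
def cast(c,uv,z,s=None):
    A,e=pose(c,s); f=210/np.tan(np.radians(float(c["fovy"]))/2)
    uv=np.atleast_2d(uv).astype(float)
    d=np.c_[(uv-[float(c["cx"]),float(c["cy"])])/f,np.ones(len(uv))]@A.T
    return e[:2]+d[:,:2]*((z-e[2])/d[:,2])[:,None]
E
python3 - <<'E'
from h import *
S={"pad":(164,170),"mat":(185,247),"bed":(284,228),"tray":(445,233),"rod":(344,268),"jar":(252,256),"bur":(366,205)}
D={"pad":(348,180),"mat":(259,200),"bed":(293,240),"tray":(323,374),"rod":(205,248),"jar":(231,214),"bur":(331,281)}
Z=dict(pad=6,mat=6,bed=12,tray=6,rod=75,jar=52,bur=28)
a=np.load('/tmp/scene0.npz');b=np.load('/tmp/side0.npz');w=np.load('/tmp/wrist0.npz')
for k in S: print(k,cast(a,S[k],Z[k]).round(),cast(b,D[k],Z[k]).round())
s=dict(tool_rot=[7.07132480e-01,-7.07080940e-01,3.02692778e-04,3.29755762e-04],ee_pos=[549.8,0.02,226.95])
print(cast(w,[(225,160)],12,s),cast(w,[(334,302)],6,s))
E
```

```text
pad [[ 406. -320.]] [[ 398. -315.]]
mat [[ 620. -146.]] [[ 614. -146.]]
bed [[503.  21.]] [[492.  27.]]
tray [[393. 335.]] [[392. 334.]]
rod [[627. 176.]] [[622. 176.]]
jar [[636.   7.]] [[631.  14.]]
bur [[389. 165.]] [[399. 163.]]
[[495.56248315  19.69168382]] [[ 615.98928506 -147.81549051]]
```

Run:
```python
from rig import bot
from h import *
import pickle
for n,p in (("pad",(450,-250,240)),("tray",(500,235,250)),("pile",(622,190,230))):
    bot.move_to(list(p),down(0).tolist()); bot.dwell(.3)
    s=bot.read_state(); c=bot.read_camera("wrist")
    pickle.dump((c,s),open(f"/tmp/{n}.pkl","wb")); cv2.imwrite(f"pics/w_{n}.png",c["image"]); print(s["clock"],s["joint_positions"])
a=[cv2.imread(f"pics/w_{n}.png") for n in("pad","tray")]
cv2.imwrite("pics/pt.png",cv2.resize(np.vstack(a),(560,600) if 0 else (400,600)))
```

```text
1.5 [-5.76969349e-01  2.11370981e-01  1.60230987e+00 -1.21262475e-05
  1.32804909e+00 -5.78060156e-01]
3.625 [3.72343762e-01 2.88816750e-01 1.48227999e+00 5.87621938e-06
 1.37046991e+00 3.72978570e-01]
4.5667 [2.41129911e-01 5.25771804e-01 1.19830553e+00 3.03450331e-05
 1.41668840e+00 2.40248698e-01]
```

View pics/pt.png

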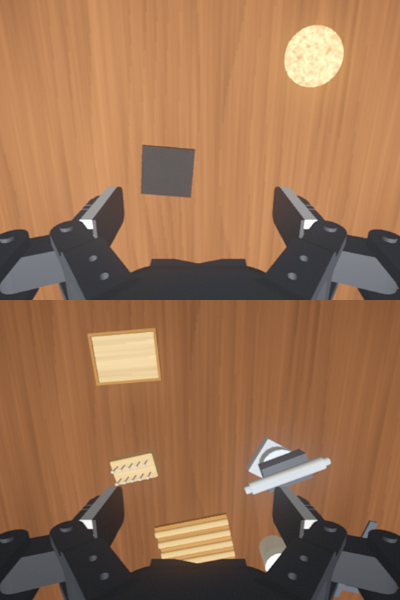

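View pics/w_pile.png

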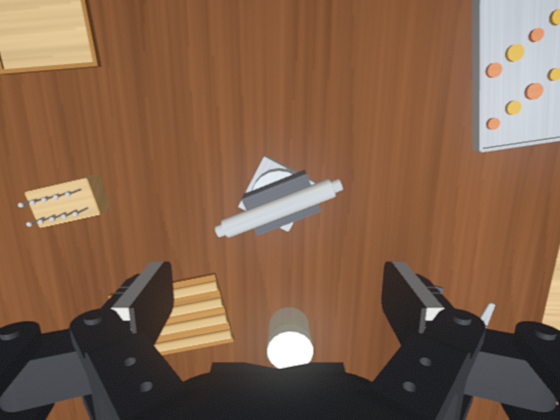

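The pad picture shows the pad at about (235,240) full-res and the mat at (440,78). The tray picture shows the tray at (175,80). In the pile picture the rod runs from (220,231) to (338,186), the bench block is rotated about 30–45°, and the jar is at (290,345).

```bash
cat >> h.py <<'E'
def rect(c,s,mask,roi,z):
    x0,y0,x1,y1=roi; m=np.zeros_like(mask); m[y0:y1,x0:x1]=mask[y0:y1,x0:x1]
    k=max(cv2.findContours(m,cv2.RETR_EXTERNAL,cv2.CHAIN_APPROX_NONE)[0],key=cv2.contourArea)
    P=cast(c,k[:,0],z,s).astype(np.float32)
    r=cv2.minAreaRect(P); b=cv2.boxPoints(r); e=[b[1]-b[0],b[2]-b[1]]; L=max(e,key=np.linalg.norm)
    return np.round(r[0],1),np.round(sorted(r[1]),1),round(float(np.arctan2(L[1],L[0])%np.pi),3),k
E
python3 - <<'E'
from h import *
import pickle
ld=lambda n:pickle.load(open(f"/tmp/{n}.pkl","rb"))
w=dict(np.load('/tmp/wrist0.npz'));ws=dict(tool_rot=[7.07132480e-01,-7.07080940e-01,3.02692778e-04,3.29755762e-04],ee_pos=[549.8,0.02,226.95])
def run(n,c,s,f,roi,z):
    h=cv2.cvtColor(c["image"],cv2.COLOR_BGR2HSV); m=f(h).astype(np.uint8)*255
    m=cv2.morphologyEx(m,cv2.MORPH_OPEN,np.ones((3,3)))
    r=rect(c,s,m,roi,z); print(n,*r[:3]); v=c["image"].copy(); cv2.drawContours(v,[r[3]],-1,(0,255,0),1); x0,y0,x1,y1=roi
    return cv2.resize(v[y0:y1,x0:x1],(260,200))
T=[]
c,s=ld("pad");T.append(run("pad",c,s,lambda h:(h[...,1]<90)&(h[...,2]<110),(180,190,290,290),6))
c,s=ld("tray")
h=cv2.cvtColor(c["image"],cv2.COLOR_BGR2HSV);print("table",h[20,60],"rim",h[50,127],"floor",h[80,175])
T.append(run("tray",c,s,lambda h:(h[...,2]>145),(100,20,250,140),9))
h=cv2.cvtColor(w["image"],cv2.COLOR_BGR2HSV);print("table",h[60,200],"rib",h[143,200],"groove",h[155,230])
T.append(run("bed",w,ws,lambda h:(h[...,2]>140),(140,90,310,225),11))
T.append(run("mat",w,ws,lambda h:(h[...,2]>150),(285,255,385,350),6))
c,s=ld("pile")
T.append(run("rod",c,s,lambda h:(h[...,1]<45)&(h[...,2]>120),(205,165,355,245),73))
T.append(run("rod+gb+bb",c,s,lambda h:(h[...,1]<100),(205,140,355,245),22))
cv2.imwrite("pics/m.png",np.vstack([np.hstack(T[:3]),np.hstack(T[3:])]))
E
```

```text
pad [ 399.8 -325.1] [80.6 82.2] 1.484
table [ 11 143 141] rim [ 16 141 196] floor [ 19  84 240]
tray [389.5 332.1] [116.9 164.3] 3.141
table [ 12 152 143] rib [ 17 136 215] groove [ 18 120 212]
bed [492.1  19.1] [138.1 183.5] 3.142
mat [ 611.2 -150.3] [106.2 123.9] 1.571
rod [621.8 172.9] [ 42.9 122.1] 0.383
rod+gb+bb [621.5 159.9] [ 87.3 124.6] 0.961
```

View pics/m.png

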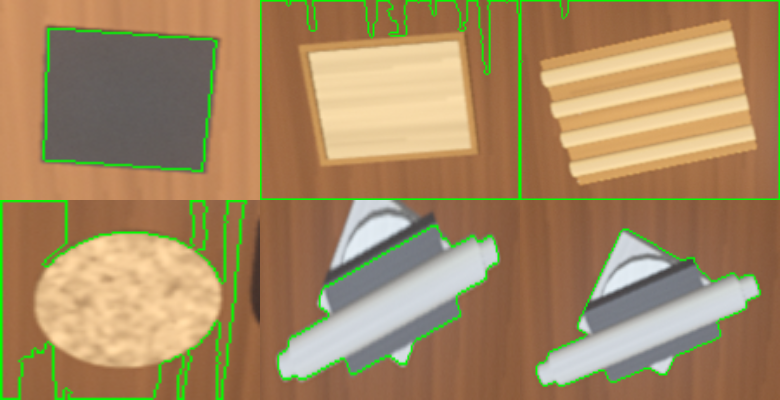

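The mask for the pad is right. The thresholds for tray, bed, mat and rod are too low, so I'll raise them.

Run:
```python
from h import *
import pickle
ld=lambda n:pickle.load(open(f"/tmp/{n}.pkl","rb"))
w=dict(np.load('/tmp/wrist0.npz'));ws=dict(tool_rot=[7.07132480e-01,-7.07080940e-01,3.02692778e-04,3.29755762e-04],ee_pos=[549.8,0.02,226.95])
def run(n,c,s,f,roi,z):
    h=cv2.cvtColor(c["image"],cv2.COLOR_BGR2HSV); m=f(h).astype(np.uint8)*255
    m=cv2.morphologyEx(m,cv2.MORPH_OPEN,np.ones((3,3)))
    r=rect(c,s,m,roi,z); print(n,*r[:3]); v=c["image"].copy(); cv2.drawContours(v,[r[3]],-1,(0,255,0),1); x0,y0,x1,y1=roi
    return cv2.resize(v[y0:y1,x0:x1],(300,200))
T=[]
c,s=ld("tray")
T.append(run("tray",c,s,lambda h:(h[...,2]>172),(100,20,250,140),8))
T.append(run("bed",w,ws,lambda h:(h[...,2]>172),(140,90,310,225),9))
T.append(run("mat",w,ws,lambda h:(h[...,2]>178),(285,255,385,350),6))
c,s=ld("pile")
h=cv2.cvtColor(c["image"],cv2.COLOR_BGR2HSV);print("rod",h[208,280],h[216,265],"gb",h[186,280],h[222,275])
T.append(run("rod",c,s,lambda h:(h[...,1]<45)&(h[...,2]>155),(205,165,355,245),73))
cv2.imwrite("pics/m2.png",np.vstack([np.hstack(T[:2]),np.hstack(T[2:])]))
```

```text
tray [392.7 333.8] [72.9 98.7] 0.073
bed [494.5  17.7] [ 92.1 133.8] 0.213
mat [ 615.7 -149.6] [83.  83.9] 0.0
rod [105  14 219] [105  14 223] gb [110  23 133] [111  25 130]
rod [621.4 173.8] [ 17.1 122. ] 0.375
```

View pics/m2.png

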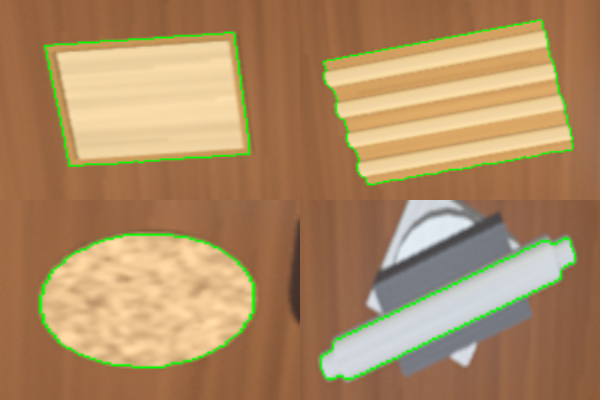

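All four fits match the nominal sizes, so I'll take the rod now.

```bash
cat >> h.py <<'E'
from rig import bot
TRAY=(392.7,333.8,.073);BED=(494.5,17.7,.213);MAT=(615.7,-149.6,0);PAD=(399.8,-325.1,-.087)
def go(x,y,z,yaw): bot.move_to([x,y,z],down(yaw).tolist())
def line(x,y,z,v=80,**k): return bot.servo_line([x,y,z],speed=v,**k)
def st(t):
    s=bot.read_state(); print(t,round(s["clock"],1),np.round(s["ee_pos"],1),"w",round(s["grip_width"],1),"F",np.round(s["ft_force"],1)); return s
def pick(x,y,yaw,z,opening,force,lift=150):
    bot.move_gripper(opening); go(x,y,z+50,yaw); line(x,y,z,60); st("at")
    bot.move_gripper(0,force); st("gripped"); bot.dwell(.1); line(x,y,lift,80); st("lifted")
def put(x,y,yaw,z,opening,hi=150):
    go(x,y,hi,yaw); line(x,y,z+12,100); st("above")
    print("touch",line(x,y,z-3,15,until_force=3)); s=st("down")
    bot.move_gripper(opening); st("open"); p=s["ee_pos"]; line(p[0],p[1],hi,100); st("up")
E
python3 - <<'E'
from h import *
print(bot.tip_reach)
pick(621.4,173.8,.375-np.pi/2,89.3,45,35)
c=bot.read_camera("side");cv2.imwrite("pics/rodup.png",c["image"][120:360,100:420])
E
```

```text
19.0
at 7.2 [621.6 173.9  89.7] w 45.2 F [-0.4 -0.3  0.6]
gripped 7.7 [621.4 173.8  89.3] w -0.3 F [ 0.2  0.7 -0.4]
lifted 8.7 [621.2 173.7 149.4] w -0.2 F [ 1.1  0.2 -0.3]
```

View pics/rodup.png

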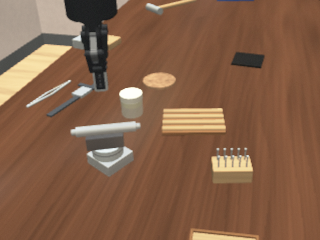

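The gripper closed on nothing (width −0.3 mm). The side crop shows the rod undisturbed at (105,130), with the fingertips at (100,88) above it. I'll check heights with the depth images and see where the tips project.

Run:
```python
from h import *
import pickle
c,s=pickle.load(open("/tmp/pile.pkl","rb"))
def p3(c,u,v,s=None):
    A,e=pose(c,s); f=210/np.tan(np.radians(c["fovy"])/2); d=np.median(c["depth"][v-1:v+2,u-1:u+2])
    return (e+A@(np.array([(u-c["cx"])/f,(v-c["cy"])/f,1])*d)).round(1)
for uv in((280,208),(240,223),(320,194),(280,186),(150,130)): print(uv,p3(c,*uv,s))
c=bot.read_camera("side"); A,e=pose(c); f=210/np.tan(np.radians(c["fovy"])/2)
for P in ((621.2,173.7,130.4),(621.4,173.8,82)):
    q=A.T@(np.array(P)-e); print(P,"side px",q[:2]/q[2]*f+[c["cx"],c["cy"]])
print(p3(c,205,248)); s=bot.read_state(); cw=bot.read_camera("wrist"); pickle.dump((cw,s),open("/tmp/miss.pkl","wb"))
cv2.imwrite("pics/miss.png",cw["image"]); cv2.imwrite("pics/missside.png",cv2.resize(c["image"][140:300,130:280],None,fx=3,fy=3))
```

```text
(280, 208) [623.9 176.9  80.3]
(240, 223) [588.4 162.9  79.9]
(320, 194) [658.5 189.5  80.3]
(280, 186) [623.9 193.6  66.3]
(150, 130) [487.3 239.5  -1.5]
(621.2, 173.7, 130.4) side px [202.45715407 220.38711962]
(621.4, 173.8, 82) side px [205.25758248 244.1567174 ]
[619.5 180.5  78.6]
```

View pics/miss.png

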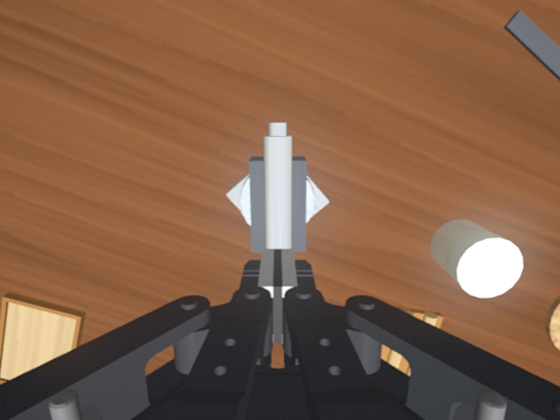

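View pics/missside.png

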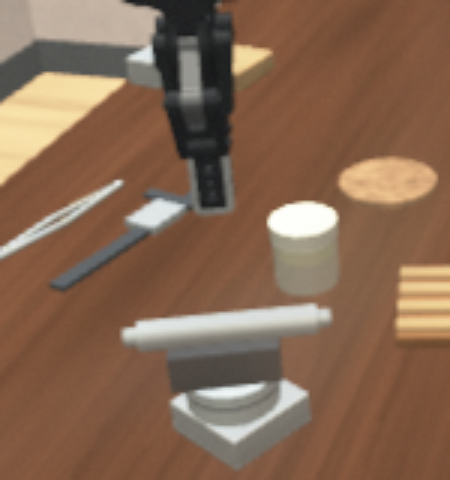

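The wrist view shows the rod centred between the jaws at column 278. In the side view the tips sit about 10 px (20 mm) higher than predicted, so I'll measure the real fingertip height by depth.

Run:
```python
from h import *
import pickle
c,s=pickle.load(open("/tmp/miss.pkl","rb"))
M=np.array(c["mount"]); f=210/np.tan(np.radians(c["fovy"])/2)
for v in range(236,300,6):
    for u in (268,286):
        d=c["depth"][v,u]; q=M[:3,:3]@(np.array([(u-c["cx"])/f,(v-c["cy"])/f,1])*d)+M[:3,3]; print(v,u,round(float(d)),q.round(),end=' | ')
    print()
c=bot.read_camera("side");A,e=pose(c); f=210/np.tan(np.radians(c["fovy"])/2)
for v in range(190,216,3):
    d=c["depth"][v,201]; print(v,(e+A@(np.array([(201-c["cx"])/f,(v-c["cy"])/f,1])*d)).round())
```

```text
236 268 230 [ -7.  72. -12.] | 236 286 229 [  5.  71. -12.] | 
242 268 231 [ -7.  72. -16.] | 242 286 230 [  5.  71. -16.] | 
248 268 233 [ -7.  72. -21.] | 248 286 231 [  5.  70. -20.] | 
254 268 142 [ -5. -13.  11.] | 254 286 142 [  2. -13.  11.] | 
260 268 137 [ -5. -19.  11.] | 260 286 136 [  2. -19.  11.] | 
266 268 132 [ -5. -24.  11.] | 266 286 131 [  2. -24.  11.] | 
272 268 127 [ -5. -28.  11.] | 272 286 127 [  2. -29.  11.] | 
278 268 122 [ -4. -34.  11.] | 278 286 123 [  2. -33.  11.] | 
284 268 117 [ -4. -39.  11.] | 284 286 117 [  2. -39.  11.] | 
290 268 111 [ -4. -45.  12.] | 290 286 117 [  2. -40.   9.] | 
296 268 109 [ -4. -47.  12.] | 296 286 108 [  2. -48.  12.] | 
190 [604. 201. 202.]
193 [612. 186. 189.]
196 [613. 184. 183.]
199 [613. 185. 178.]
202 [614. 186. 173.]
205 [370. 686. 458.]
208 [615. 185. 161.]
211 [742. -72.  -0.]
214 [736. -58.   0.]
```

Both cameras put the shut fingertips about 9–10 mm *behind* the reported TCP, not 19 mm ahead. I'll confirm that by touching the shut fingers on bare table, with a small force limit.

Run:
```python
from h import *
go(530,265,60,0); line(530,265,25,100); bot.dwell(.2); st("pre")
print(line(530,265,-25,20,until_force=4)); s=st("touch"); print(s["moment"])
line(530,265,60,100)
bot.move_gripper(45); bot.dwell(.2)
s=bot.read_state(); c=bot.read_camera("wrist"); M=np.array(c["mount"]); f=210/np.tan(np.radians(c["fovy"])/2)
v,u=np.mgrid[0:420,0:560]; d=c["depth"]; P=(np.dstack([(u-c["cx"])/f,(v-c["cy"])/f,np.ones_like(d)])*d[...,None])@M[:3,:3].T+M[:3,3]
k=(d>0)&(P[...,1]<40)&(abs(P[...,2])<16)&(abs(P[...,0])<40); print("tip y at 45 open",np.percentile(P[k][:,1],[98,99.5,99.9]).round(1))
```

```text
pre 10.5 [530.3 265.1  25.7] w -0.1 F [ 0.4  0.9 -0.9]
True
touch 12.0 [530.1 265.   -3.8] w -0.3 F [-1.7 -0.2  7.3]
[-0.15360893  0.31049074 -0.00371944]
tip y at 45 open [-11.5  -7.4  -5.2]
```

Touch: shut tips are 4 mm behind the TCP. Retrying the rod at a TCP height of 65.

Run:
```python
from h import *
go(621.4,173.8,115,.375-np.pi/2); print(line(621.4,173.8,65,40,until_force=5)); st("at")
bot.move_gripper(0,35); s=st("grip")
if s["grip_width"]>14:
    line(621.4,173.8,160,70); st("lift")
    s=bot.read_state(); c=bot.read_camera("wrist"); cv2.imwrite("pics/rodlift.png",c["image"])
```

```text
False
at 15.9 [621.5 173.8  65.3] w 45.1 F [0.1 0.  1.2]
grip 16.2 [621.5 173.9  65.3] w 16.2 F [-1.   0.4  2.9]
lift 17.7 [621.2 173.8 159.5] w 16.8 F [-0.2 -1.  -2.5]
```

View pics/rodlift.png

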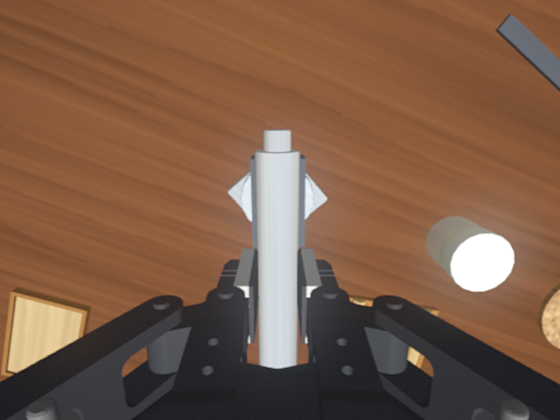

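The wrist view shows the rod held straight, with its ends at rows 130 and 368. By projection that is +60/−61 mm, so it's centred in the jaws. I'll set it in the bed next.

Run:
```python
from h import *
x,y,a=BED; a-=np.pi/2
go(x,y,100,a); line(x,y,22,80); bot.dwell(.2); st("above")
print(line(x,y,6.5,12,until_force=3)); s=st("down")
bot.move_gripper(26); st("rel"); p=s["ee_pos"]; line(p[0],p[1],45,40); line(x,y,130,120); bot.move_gripper(60)
st("up"); bot.dwell(.2)
import pickle
go(560,130,200,0); bot.dwell(.3)
s=bot.read_state(); c=bot.read_camera("wrist"); pickle.dump((c,s),open("/tmp/p2.pkl","wb")); cv2.imwrite("pics/p2.png",c["image"])
```

```text
above 19.9 [494.7  17.7  22.4] w 16.3 F [-0.2 -0.5 -1.2]
True
down 20.8 [494.5  17.5  11. ] w 16.3 F [ 0.8 -2.2  3.5]
rel 21.1 [493.9  17.7  10.5] w 26.2 F [0.1 0.5 0.5]
up 23.4 [494.5  17.7 129.8] w 59.8 F [0.8 0.4 0.5]
```

View pics/p2.png

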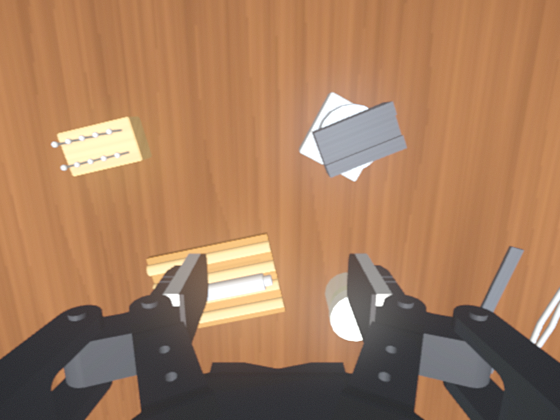

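The rod lies in the bed with its visible end at (268,284). The grooved block on the pile is at (358,140).

Run:
```python
from h import *
import pickle
c,s=pickle.load(open("/tmp/p2.pkl","rb")); im=c["image"]; h=cv2.cvtColor(im,cv2.COLOR_BGR2HSV)
b=cast(c,(271,283),18,s)[0]-np.array(BED[:2]); a=BED[2]; print("rod end in bed frame",b@[np.cos(a),np.sin(a)],b@[-np.sin(a),np.cos(a)])
print("top",h[125,345],h[148,385],"side",h[165,350],"bb",h[140,312],"tin",h[108,345])
m=((h[...,1]<80)&(h[...,2]<155)).astype(np.uint8)*255
m=cv2.morphologyEx(m,cv2.MORPH_CLOSE,np.ones((5,5)))
r=rect(c,s,m,(290,85,420,190),68); print("gb",r[:3]); v=im.copy(); cv2.drawContours(v,[r[3]],-1,(0,255,0),1)
cv2.imwrite("pics/gb.png",cv2.resize(v[80:330,140:420],None,fx=2.5,fy=2.5))
```

```text
rod end in bed frame 59.22118211373238 -3.397818016996343
top [107  23 180] [111  20 175] side [111  19 176] bb [  0   0 255] tin [  0   0 255]
gb (array([615. , 192.6]), array([13.9, 63.5]), 0.59)
```

View pics/gb.png

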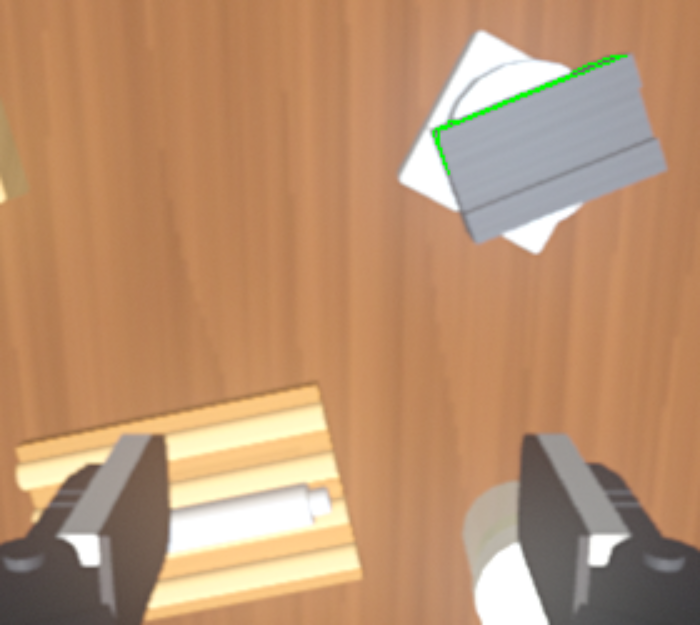

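The rod is in the middle groove, end at +59 mm. I'll refit the block with a brighter threshold and grasp it across its 38 mm width. The tips have to stay inside the block height of 44–68.

Run:
```python
from h import *
import pickle
c,s=pickle.load(open("/tmp/p2.pkl","rb")); h=cv2.cvtColor(c["image"],cv2.COLOR_BGR2HSV)
m=((h[...,1]<80)&(h[...,2]<215)).astype(np.uint8)*255
m=cv2.morphologyEx(m,cv2.MORPH_CLOSE,np.ones((5,5))); m=cv2.morphologyEx(m,cv2.MORPH_OPEN,np.ones((7,7)))
r=rect(c,s,m,(290,85,420,190),68); print("gb",r[:3])
(x,y),sz,a=r[:3]
if abs(sz[0]-38)<6 and abs(sz[1]-64)<6 and abs(a-.375)<.1:
    bot.move_gripper(64); go(x,y,110,a-np.pi/2); print(line(x,y,50,40,until_force=5)); st("at")
    bot.move_gripper(0,50); s=st("grip")
    if 33<s["grip_width"]<42: line(x,y,52,20); line(x,y,160,70); st("lift"); bot.dwell(.2); s=bot.read_state(); c=bot.read_camera("wrist"); pickle.dump((c,s),open("/tmp/p3.pkl","wb")); cv2.imwrite("pics/p3.png",c["image"])
```

```text
gb (array([623.1, 176.1]), array([44.1, 67.1]), 0.375)
```

The width is 44 mm, inflated by the block's visible side face. The rod's axis gives a better across-centre, so I'll use (622, 174.5) at yaw 0.375.

Run:
```python
from h import *
import pickle
x,y,a=622,174.5,.375
bot.move_gripper(64); go(x,y,110,a-np.pi/2); print(line(x,y,50,40,until_force=5)); st("at")
bot.move_gripper(0,50); s=st("grip")
if 33<s["grip_width"]<42: line(x,y,52,20); line(x,y,160,70); st("lift"); bot.dwell(.2); s=bot.read_state(); c=bot.read_camera("wrist"); pickle.dump((c,s),open("/tmp/p3.pkl","wb")); cv2.imwrite("pics/p3.png",c["image"])
```

```text
False
at 28.0 [622.1 174.5  50.2] w 64.1 F [ 0.9 -1.4  0.7]
grip 28.4 [622.2 174.6  50.5] w 36.5 F [-0.5  0.8  4.7]
lift 30.3 [621.8 174.5 159.5] w 36.7 F [ 1.  -0.2 -4.4]
```

View pics/p3.png

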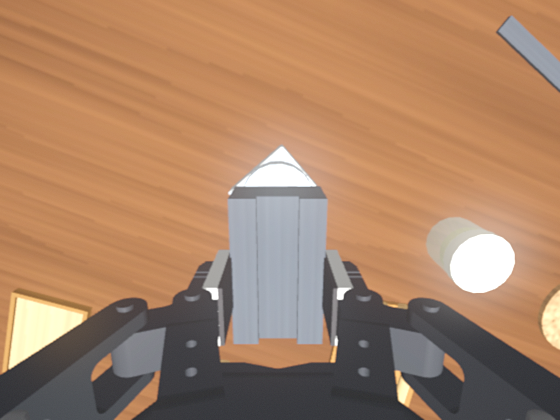

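The block is held level, with its ends at rows ~198 and 343. That puts its centre about 5 mm toward tool +z, so I'll correct for it when placing.

```bash
cat >> h.py <<'E'
def place(x,y,yaw,z,opening,hi=150):
    go(x,y,hi,yaw); line(x,y,z+10,80); bot.dwell(.2); st("above")
    print("touch",line(x,y,z-4,12,until_force=3)); s=st("down"); p=s["ee_pos"]
    bot.move_gripper(opening); st("rel"); line(p[0],p[1],p[2]+40,40); line(x,y,hi,120)
E
python3 - <<'E'
from h import *
import pickle
place(387.7,333.4,TRAY[2]-np.pi/2,12.3,54)
bot.move_gripper(80); go(622,215,180,0); bot.dwell(.3)
s=st("look"); c=bot.read_camera("wrist"); pickle.dump((c,s),open("/tmp/p4.pkl","wb"))
h=cv2.cvtColor(c["image"],cv2.COLOR_BGR2HSV)
# tray check from the fixed side camera
d=bot.read_camera("side"); cv2.imwrite("pics/p4.png",np.vstack([cv2.resize(d["image"][310:420,220:420],(560,308)),cv2.resize(c["image"][100:360,100:460],(400,289)).copy() if 0 else cv2.resize(c["image"][90:330,130:430],(560,290))[:290]]))
E
```

```text
above 33.6 [387.8 333.5  22.5] w 36.7 F [-0.   0.3 -3.9]
touch True
down 34.4 [387.7 333.4  12.4] w 36.5 F [-1.  -0.8  7.1]
rel 34.7 [387.1 333.   11.6] w 54.4 F [ 0.5  0.  -0.5]
look 39.2 [621.9 215.2 180.1] w 80.2 F [-0.3 -0.4 -0.3]
```

View pics/p4.png

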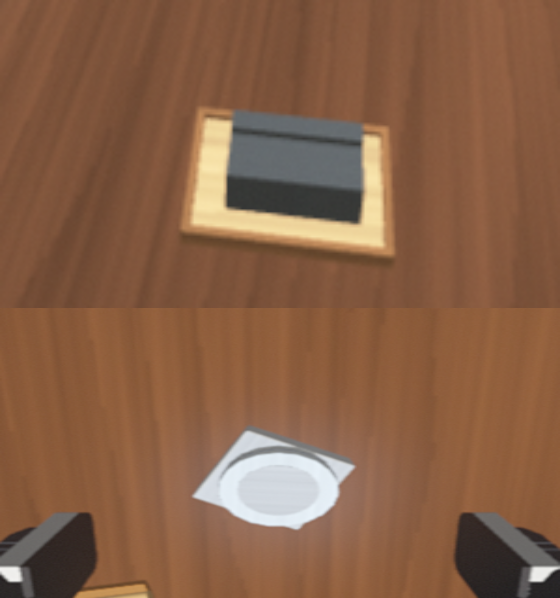

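The side crop shows the block upright and lengthwise, centred in the tray. The wrist crop shows the tin at full-res (280,237) on the rotated bench block. I'll locate the tin top by depth (z about 44), with the circle's extents as a check.

```bash
cat >> h.py <<'E'
def cloud(c,s):
    A,e=pose(c,s); f=210/np.tan(np.radians(c["fovy"])/2); v,u=np.mgrid[0:420,0:560]; d=c["depth"]
    return (np.dstack([(u-c["cx"])/f,(v-c["cy"])/f,np.ones_like(d)])*d[...,None])@A.T+e
E
python3 - <<'E'
from h import *
import pickle
c,s=pickle.load(open("/tmp/p4.pkl","rb")); P=cloud(c,s)
near=(abs(P[...,0]-622)<60)&(abs(P[...,1]-175)<60)
for lo,hi in((36,52),(14,28)):
    m=(near&(P[...,2]>lo)&(P[...,2]<hi)).astype(np.uint8)*255; m=cv2.morphologyEx(m,cv2.MORPH_OPEN,np.ones((3,3)))
    zz=P[m>0]; print(len(zz),"z med",np.median(zz[:,2]))
    if lo==36: k=max(cv2.findContours(m,0,1)[0],key=cv2.contourArea); Q=cast(c,k[:,0],44,s).astype(np.float32); print("tin circle",cv2.minEnclosingCircle(Q),"rect",cv2.minAreaRect(Q))
h=cv2.cvtColor(c["image"],cv2.COLOR_BGR2HSV); print(h[225:256:6,250:312:6,2])
m=((h[...,1]<70)&near).astype(np.uint8)*255; r=rect(c,s,m,(200,170,370,300),22); print("bb+tin",r[:3])
E
```

```text
3116 z med 42.73718628370631
tin circle ((622.6350708007812, 177.39576721191406), 28.29243278503418) rect ((623.0919189453125, 177.65707397460938), (55.52443313598633, 54.965641021728516), 89.97756958007812)
1001 z med 20.419468454099274
[[175 245 242 222 222 222 224 225 246 244 227]
 [246 246 219 221 221 222 222 222 233 244 207]
 [245 244 223 223 223 224 223 224 223 244 229]
 [244 242 223 223 223 222 222 223 222 245 233]
 [245 246 224 223 223 223 223 222 228 244 164]
 [176 245 240 221 221 220 220 219 246 247 157]]
bb+tin (array([622. , 173.1]), array([67.2, 69.9]), 1.097)
```

Run:
```python
from h import *
import pickle
x,y=622.7,177.3
go(x,y,90,0); print(line(x,y,20,40,until_force=5)); st("at")
bot.move_gripper(0,30); s=st("grip"); z=s["ee_pos"][2]
if 50<s["grip_width"]<60:
    line(x,y,z+3,20); line(x,y,150,80); st("lift")
    place(MAT[0],MAT[1],0,z-16,74); bot.move_gripper(82)
    go(622,130,200,0) ; bot.dwell(.3); s=st("look"); c=bot.read_camera("wrist"); pickle.dump((c,s),open("/tmp/p5.pkl","wb"))
    P=cloud(c,s); h=cv2.cvtColor(c["image"],cv2.COLOR_BGR2HSV)
    near=(abs(P[...,0]-622)<60)&(abs(P[...,1]-175)<60)
    m=((h[...,1]<70)&near).astype(np.uint8)*255; m=cv2.morphologyEx(m,cv2.MORPH_OPEN,np.ones((3,3)))
    r=rect(c,s,m,(0,0,560,420),22); print("bb colour",r[:3],r[3][:,0].min(0),r[3][:,0].max(0))
    m=(near&(P[...,2]>13)&(P[...,2]<32)).astype(np.uint8)*255; m=cv2.morphologyEx(m,cv2.MORPH_OPEN,np.ones((3,3)))
    print("bb depth",rect(c,s,m,(0,0,560,420),22)[:3])
d=bot.read_camera("scene"); k=cloud(d,None); near=(abs(k[...,0]-616)<60)&(abs(k[...,1]+150)<60)&(k[...,2]>20)&(k[...,2]<40)
m=near.astype(np.uint8)*255; q=max(cv2.findContours(m,0,1)[0],key=cv2.contourArea); print("tin on mat",cv2.minAreaRect(cast(d,q[:,0],28).astype(np.float32)))
cv2.imwrite("pics/p5.png",d["image"])
```

```text
False
at 41.6 [622.8 177.3  20.2] w 80.0 F [ 0.  -0.9  0.3]
grip 42.0 [622.9 177.3  20.4] w 54.8 F [-0.9  0.4  4.5]
lift 44.0 [622.5 177.3 149.5] w 54.7 F [ 0.2 -0.5 -1.1]
above 47.3 [ 615.8 -149.6   14.6] w 54.9 F [ 0.5  0.3 -0.9]
touch True
down 48.1 [ 615.7 -149.6    4.4] w 55.1 F [-0.8  0.5  5.5]
rel 48.5 [ 615.1 -149.4    3.6] w 74.2 F [-0.2  0.3 -0.3]
look 52.3 [622.1 129.2 199.8] w 82.1 F [-0.3 -0.3 -0.3]
bb colour (array([623.3, -45.1]), array([198.1, 512. ]), 3.14) [ 44 260] [512 419]
bb depth (array([620.6, 174.6]), array([59.4, 59.4]), 2.659)
tin on mat ((619.3921508789062, -150.12876892089844), (60.61716842651367, 54.53891372680664), 27.856918334960938)
```

Tin is on the mat, within about 4 mm. The bench block by depth is at (620.6,174.6), 59.4 mm square, side yaw −0.482. The colour mask caught other things, so I'm not using it.

Run:
```python
from h import *
x,y,a=620.6,174.6,2.659-np.pi
bot.move_gripper(83); go(x,y,70,a); print(line(x,y,1.5,30,until_force=5)); st("at")
bot.move_gripper(0,90); s=st("grip"); z=s["ee_pos"][2]
if 54<s["grip_width"]<64:
    line(x,y,z+4,20); line(x,y,150,80); st("lift")
    place(PAD[0],PAD[1],PAD[2],z+6,78,hi=150)
    go(450,-150,220,0); bot.dwell(.3); s=st("look"); c=bot.read_camera("wrist"); P=cloud(c,s)
    for n,(X,Y,lo,hi) in dict(bb=(400,-325,20,36),tin=(616,-150,20,36)).items():
        m=((abs(P[...,0]-X)<60)&(abs(P[...,1]-Y)<60)&(P[...,2]>lo)&(P[...,2]<hi)).astype(np.uint8)*255; m=cv2.morphologyEx(m,cv2.MORPH_OPEN,np.ones((3,3)))
        try: print(n,rect(c,s,m,(0,0,560,420),28)[:3])
        except Exception as e: print(n,e)
d=bot.read_camera("scene"); cv2.imwrite("pics/end.png",cv2.resize(d["image"][140:320,120:500],(798,378)))
```

```text
False
at 55.7 [620.7 174.6   1.6] w 83.0 F [ 0.   0.4 -0.4]
grip 56.0 [621.2 174.6   2.4] w 57.3 F [-0.  -1.2  6.7]
lift 58.3 [620.5 174.5 149.6] w 57.5 F [ 0.3  0.4 -6.8]
above 62.3 [ 399.9 -325.2   18.6] w 57.6 F [ 1.1  0.9 -6. ]
touch True
down 63.1 [ 399.8 -325.1    8.4] w 57.8 F [-1.2  0.2  6.7]
rel 63.5 [ 399.2 -324.5    7.4] w 78.4 F [-0.7  0.1 -0.1]
look 66.7 [ 449.8 -150.7  219.6] w 78.2 F [-0.4  0.1  0.1]
bb (array([ 400. , -321.6]), array([59.4, 63.4]), 1.484)
tin (array([ 613.8, -150.3]), array([55.3, 56.5]), 0.104)
```

View pics/end.png

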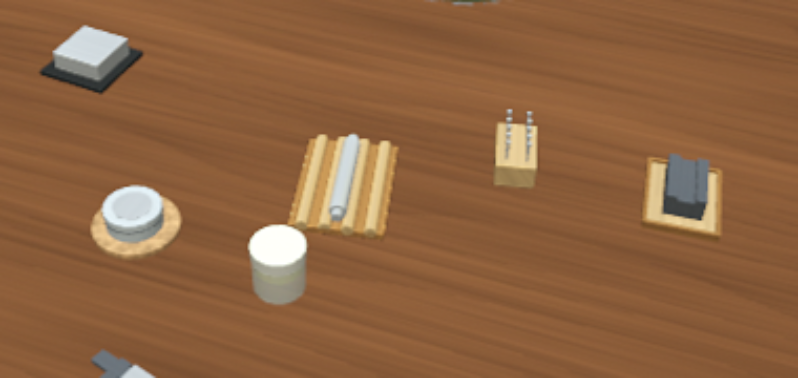

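Run:
```python
from rig import bot
print(bot.read_state()["clock"]); bot.finish_job()
```

```text
66.8417
the job is handed in; nothing more can be done
```

I moved all four pieces to their places, top down and one at a time, and handed the job in at 66.8 s. The hand-in reports no verdict.

**Last checks:**

| Piece | Result |
|---|---|
| Rod | In the middle groove. Its visible end was at +59 mm along the bed, and a rough single-point reading put it 3.4 mm off across. |
| Grooved block | Upright and lengthwise in the tray. Judged centred by eye from the side camera; not measured again. |
| Tin | About 2 mm from the centre of the mat by the wrist camera. |
| Bench block | About 3.5 mm from the centre of the pad, square with it to within measuring error. Part of that offset is its visible side face. |
| Jar and bur stand | Standing, and they look unmoved in the final picture. I did not measure them. |

**What failed or disagreed:**
- **First rod grasp:** it closed on air above the rod and disturbed nothing.
- **Fingertip position:** touching the table put the shut tips about 4 mm behind the reported TCP. The stated value was 19 mm ahead, and the depth images said roughly 10 mm behind. I used the touch value for every grasp after that.
- **Rejected measurements:** one colour fit of the grooved block came out 44 mm wide instead of 38, and one of the bench block was useless. I used the rod's axis and the depth data instead.
- **Tin, second reading:** the scene camera put it about 4 mm off, against about 2 mm from the wrist camera. Both are inside the 12 mm limit.

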